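# Shut the glue pot and push its keeper home

## Task

The glue pot has been left open: with the fingertips push its hinged lid fully shut, then push the sliding steel keeper bar by its upright thumb plate fully home, so that it reaches over the lid's front edge and locks it down. Do not push the keeper in while the lid is still up. Only push, never grip or lift: the holder with the pot stays standing where it is, and the bolt, wedge and brush nearby are left alone.

Things in the scene. Friction and masses are not known exactly. Their poses are not given: they have to be found in the camera images.
- holder: Heavy loose holder, 3.4 to 4.3 kg with the pot (slides at 16 N or more): grey cast base 186 mm long, 16 mm thick, with a tin glue pot and, nearer the robot, a grey guide block. Origin: underside, below the pot's axis. +x runs from thumb plate to pot to lid hinge, roughly away from the robot (yaw -0.35 to 0.25 rad); +z up. Base: x -62 to +62, y +-45 mm; tongue x -124 to -62, y +-25 mm.
- pot_rim (a point): Centre of the pot's mouth, 89 mm above the bed. The pot is about 85 mm across and fixed to the holder. The grey guide block in front of it spans holder x -119 to -63, y -20 to +20 mm, up to 112 mm above the bed.
- pot_lid (a joint): Hinge of the pot's round tin lid, rad: 0 = shut flat on the rim; grows as it swings up and away from the robot; 1.57 = upright, 1.92 = stop, leaning back. Light (60 g). Hinge friction 0.02 N m keeps it where it is left above about 0.75 rad; below that it sinks slowly. Shut: below 0.08 rad.
- lid_hinge (a point): Point on the lid's hinge axis, on the holder's mid-plane, 91.5 mm above the bed at holder x = +50 mm. The axis runs along the holder's y. Axes as the holder's.
- lid_edge (a point): Middle of the lid's free edge, on its upper (outer) face, moving with the lid; 88 mm from the hinge axis along the lid and 3.5 mm above it. The lid is a disc about 85 mm across, 5 mm thick over its rim; shut, its top is 95 mm above the bed. Axes move with the lid: at 0 rad they are the holder's.
- keeper (a joint): Slide of the steel keeper bar, m: 0 = fully drawn back, clear of the lid; grows toward the pot (holder +x) to 0.040 = fully home at its stop, the bar reaching over the lid's front edge. Stays where it is left; sliding friction 2 N. Home: above 0.037.
- thumb_plate (a point): Centre of the keeper's upright thumb plate, plain steel, 10 mm thick along the slide, 20 mm wide, 30 mm high, above the guide block; centre 130 mm above the bed (115 to 145). Moves with the keeper. Axes as the holder's: push its robot-side face along +x.
- bolt: Hexagon bolt standing loose on its head, threaded shank up, head 21 mm across, 67 mm tall; origin at the centre of its underside, z up. To be left alone.
- wedge: Hardwood wedge 30 x 100 x 20 mm lying loose; origin at the centre of its underside, long axis y. To be left alone.
- brush: Flat glue brush with a wooden handle, 40 x 199 x 14 mm, lying loose; origin near the middle of its underside, long axis y, bristles toward -y. To be left alone.

How it is judged:
By the outcome, as a careful person would: the job done as asked, in the order asked, and still so for the second after the job is handed in, with the robot touching nothing.
It also fails if it takes over 45 s, if anything falls off the work surface, if the arm or the gripper's body presses on something with over 40 N, if the wrist force passes 120 N, or if a joint passes its speed limit or range.

## Robot

A 6-joint arm with a two-finger parallel gripper is mounted at the origin on the work surface; the furniture and walls round the work are solid. World frame = base frame: x ahead of the robot, y to its left, z up, the work surface at z = 0. Lengths are in m, angles in rad, forces in N, time in s.
With the tool pointing down it reaches from about 0.3 to 0.775 m from the base axis. Payload 14.6 kg.
Tool frame: the origin (TCP) lies on the centre line of the jaws, within the pads' length; the fingertips stand bot.tcp_to_tips ahead of it and the grasp point (between the pads) is the TCP (bot.tcp_to_tips is the distance from the TCP to the fingertips, in m); z points along the fingers, y is the direction in which the jaws open and shut (so a half turn about z gives the same grasp; the last joint's range is limited). The gripper opens to 94 mm and grips with 3 to 60 N. Pads are 16 mm wide; open, the fingers measure 119 mm over their backs; the gripper's body (75 mm by 177 mm) begins 78 mm behind the grasp point.
Start: joints at [1.22, 0.3, 1.521, -0, 1.321, -0.067], TCP at [0.154, 0.528, 0.224] pointing down, gripper open.
Joint ranges: [-3.03, 3.03], [-0.79, 2.21], [0.23, 2.52], [-1.04, 4.18], [0, 3.07], [-2.55, 2.55]. Speed limits (rad/s): [2.22, 2.22, 2.57, 3.14, 3.14, 3.14].

## Interface

Orientations are given as a unit quaternion [x, y, z, w].
In Python, from station import bot gives the robot as it stands.
- The arm moves only by the shell command python3 -m pendant 'ROWS' [OPENING] [FORCE]. ROWS is JSON, one flat list of numbers, 6 for each row, row after row: the shift along the tool's x, y, z in m, then the turn, a rotation vector about the tool's x, y, z in degrees. In form: [x, y, z, ax, ay, az, x, y, z, ax, ay, az, ...]. A call has 1 to 10 rows; each row is the pose to reach, as a shift and turn from the pose commanded when the call began, along the tool's axes at that moment; what a row does not reach only later rows make up. A row lasts 1/10 s, in which the tool goes at most 50 mm and 8.59 degrees, less where a joint would pass 70% of its speed; a pose out of reach is approached as far as the arm can. A call with a gripper value outside its range is refused whole. OPENING is the finger opening in m, from 0 to 0.094, set as the call begins (- or left out, the last holds). The fingers move at their own pace and stop on an object; FORCE is the grip in N (left out, the last holds). Time passes only in rows, so rows that repeat a pose let the fingers close. It gives the time, the measured TCP pose, the force and the opening at its end, in the units of the state.
- bot.get_obs(): the state, without advancing time (a new reading comes with each control period).
- bot.capture(name): name is "scene" or "top"; returns a dict with "color" (420x560x3 uint8, red, green, blue), "z_map" (420x560 float32, m along the optical axis (not along the pixel's ray), 0 where there is no reading), "fov_y" (degrees; the focal length in pixels is half the picture's height over the tangent of half this angle, whatever the lens; pixels are square), "cx", "cy" (the principal point, pixels), "k1" (the pictures are not rectified: a ray, as slopes to the right and down, at radius r is drawn at 1 + k1 r^2 times it, then the intrinsics apply), "origin" and "rotation" of the camera in the world. Camera axes: x right, y down, z forward; pixel columns grow to the right and rows downward; lengths in m; the calibration is good to about 2 mm. A picture is of the moment at which its call begins.
- bot.sign_off(): hands the job in, once; it reports no verdict.
Trained networks look in a picture, given as the dict that the camera call returned (one of the last four; its "shot" number tells which), for a name from the list of things; names that differ only in an ending like _2 or _b are one class to them, and where a whole thing is asked for, a point or a joint stands for the part that bears it (a point fixed in the world has none). Each returns a list of dicts, best first, with "confidence" (0 to 1); they miss things now and then, are a little off and sometimes report something else, mostly with a low value. They report only what shows in the picture. A call takes as long as a camera call.
- bot.spot_in(picture, target): "box" ([left, top, width, height] in pixels, round what is visible of it).
- bot.tip_of(picture, target): "point" ([row, column] in pixels: a listed point, or the origin of a listed thing).
The state is a dict: "t": time; "joint_positions": joint angles; "qvel": joint speeds; "effort": joint torques, N m; "eef_pos": TCP position; "tcp_rot": TCP orientation; "ft_force": force on the tool from outside, world axes, zero at the start; "moment": the same for the moment, N m; "gripper_width": opening from 0.0 (shut) to 1.0 (fully open).
Only numpy, scipy, OpenCV 4.12 (cv2) and the standard library are available. Lean on these libraries where they do the work, as an engineer would, in place of code of your own. Each camera call takes 0.05 s, during which the arm holds its last target. There are 200 camera calls.

## Working session

There is one attempt and no reset: what is moved stays moved. The work goes in short steps, Python scripts to look and compute and a shell command to move; the robot and the scene stay as the last step left them, time stands still between calls to the robot, and variables do not carry over. Pictures are saved under pics/ and viewed, about 8 in all and at most 12, crops included, and the job is handed in when it is done.

```bash
mkdir -p pics
cat > h.py <<'E'
import numpy as np, cv2
from station import bot
from scipy.spatial.transform import Rotation as R
def ray(p,px):
    f=p["color"].shape[0]/2/np.tan(np.radians(p["fov_y"])/2)
    d=np.array([(px[1]-p["cx"])/f,(px[0]-p["cy"])/f]); u=d.copy()
    for _ in range(20): u=d/(1+p["k1"]*(u@u))
    return u
def pw(p,px,z):  # depth z
    u=ray(p,px); return np.array(p["origin"])+np.array(p["rotation"])@np.array([u[0]*z,u[1]*z,z])
def atz(p,px,h): # on plane height h
    u=ray(p,px); d=np.array(p["rotation"])@np.array([u[0],u[1],1]); o=np.array(p["origin"])
    return o+d*(h-o[2])/d[2]
def cloud(p):
    H,W=p["z_map"].shape; f=H/2/np.tan(np.radians(p["fov_y"])/2)
    c,r=np.meshgrid(np.arange(W),np.arange(H)); d=np.stack([(c-p["cx"])/f,(r-p["cy"])/f],-1); u=d.copy()
    for _ in range(20): u=d/(1+p["k1"]*(u**2).sum(-1,keepdims=True))
    z=p["z_map"][...,None]; X=np.concatenate([u*z,z],-1)@np.array(p["rotation"]).T+np.array(p["origin"])
    X[p["z_map"]==0]=np.nan
    return X
def save(p,n): cv2.imwrite(f"pics/{n}.png",p["color"][...,::-1])
E
python3 - <<'E'
from h import *
np.set_printoptions(precision=4,suppress=True)
print(bot.tcp_to_tips, bot.get_obs())
for n in ("scene","top"):
    p=bot.capture(n); save(p,n+"0"); print(n,p["origin"],p["fov_y"],p["k1"]); C=cloud(p)
    for t in ("holder","pot_rim","lid_hinge","lid_edge","thumb_plate","bolt","wedge","brush"):
        for d in bot.tip_of(p,t)[:2]:
            r,c=map(int,np.round(d["point"])); 
            print(t,d["confidence"],d["point"],C[r,c] if 0<=r<420 and 0<=c<560 else None, {"holder":atz(p,d["point"],0),"pot_rim":atz(p,d["point"],.089),"lid_hinge":atz(p,d["point"],.0915),"thumb_plate":atz(p,d["point"],.13)}.get(t,atz(p,d["point"],0)))
E
```

```text
0.019 {'t': 0.0, 'joint_positions': array([ 1.2204,  0.3005,  1.5216, -0.    ,  1.3207, -0.0666]), 'qvel': array([-0.001 , -0.0013, -0.0015,  0.0008,  0.    , -0.0004]), 'effort': array([  0.0016, -53.1818, -35.2732,   0.0709,   0.0246,  -0.0001]), 'eef_pos': array([0.1539, 0.5278, 0.2239]), 'tcp_rot': array([ 0.1414,  0.99  , -0.0006, -0.0001]), 'ft_force': array([ 0.422 ,  0.1035, -1.8643]), 'moment': array([ 0.0032,  0.0151, -0.0211]), 'gripper_width': 1.0016706409520086}
scene [1.4469 0.1659 0.6714] 44.610970606825354 0.05972463275026432Traceback (most recent call last):
  File "<stdin>", line 5, in <module>
  File "h.py", line 18, in cloud
    z=p["z_map"][...,None]; X=np.concatenate([u*z,z],-1)@np.array(p["rotation"]).T+np.array(p["origin"])
                              ~~~~~~~~~~~~~~~~~~~~~~~~~~^~~~~~~~~~~~~~~~~~~~~~~~~~
ValueError: matmul: Input operand 1 has a mismatch in its core dimension 0, with gufunc signature (n?,k),(k,m?)->(n?,m?) (size 4 is different from 3)
```

Rotation is a quaternion.

```bash
sed -i 's/np.array(p\["rotation"\])/R.from_quat(p["rotation"]).as_matrix()/g' h.py
cat > look.py <<'E'
from h import *
import sys
np.set_printoptions(precision=4,suppress=True)
H={"pot_rim":.089,"lid_hinge":.0915,"thumb_plate":.13}
for n in ("scene","top"):
    p=bot.capture(n); save(p,n+sys.argv[1]); print(n,p["origin"],p["fov_y"]); C=cloud(p); np.save(f"{n}.npy",C)
    for t in ("holder","pot_rim","lid_hinge","lid_edge","thumb_plate","bolt","wedge","brush"):
        for d in bot.tip_of(p,t)[:2]:
            r,c=map(int,np.round(d["point"]))
            print(t,round(d["confidence"],2),np.array(d["point"]),"depth",C[r,c] if 0<=r<420 and 0<=c<560 else None,"plane",atz(p,d["point"],H.get(t,0)))
E
python3 look.py 0
```

```text
scene [1.4469 0.1659 0.6714] 44.610970606825354
holder 0.8 [258.9 349.6] depth [0.5464 0.2304 0.0308] plane [0.5028 0.2326 0.    ]
pot_rim 0.94 [221.3 357.1] depth [0.5424 0.2375 0.1238] plane [0.4862 0.2422 0.089 ]
lid_hinge 0.95 [235.8 352.2] depth [0.5481 0.2299 0.0903] plane [0.5491 0.2302 0.0915]
lid_hinge 0.17 [197.2 357.3] depth [0.529  0.2338 0.1722] plane [0.3816 0.2454 0.0915]
lid_edge 0.76 [194.  356.7] depth [0.5295 0.2332 0.1793] plane [0.1954 0.2568 0.    ]
thumb_plate 0.6 [183.9 355.1] depth [0.4045 0.2357 0.1376] plane [0.3893 0.2369 0.13  ]
bolt 0.5 [228.7 284.5] depth [0.4026 0.0761 0.0042] plane [0.3946 0.0766 0.    ]
brush 0.88 [263.9 197.4] depth [ 0.5779 -0.0952  0.0137] plane [ 0.5594 -0.0998  0.    ]
top [0.3419 0.0524 1.073 ] 52.54511719058923
holder 0.64 [202.9 207.1] depth [0.4953 0.2254 0.0467] plane [0.5026 0.233  0.    ]
pot_rim 0.85 [199.6 200.3] depth [0.5035 0.2431 0.0438] plane [0.4974 0.2341 0.089 ]
lid_hinge 0.61 [175.9 199.6] depth [0.5529 0.2343 0.0937] plane [0.5536 0.2357 0.0915]
lid_edge 0.43 [181.1 196.5] depth [0.5426 0.2451 0.0862] plane [0.5598 0.2607 0.    ]
thumb_plate 0.53 [240.5 194.3] depth [0.3993 0.2365 0.1466] plane [0.3992 0.2391 0.13  ]
bolt 0.37 [246.5 270.1] depth [0.3888 0.0731 0.0318] plane [0.3889 0.0735 0.    ]
wedge 0.62 [176.3 262.9] depth [0.567  0.0887 0.0138] plane [0.5692 0.0894 0.    ]
brush 0.87 [174.1 337.1] depth [ 0.5688 -0.0989  0.013 ] plane [ 0.5713 -0.101   0.    ]
```

View pics/scene0.png

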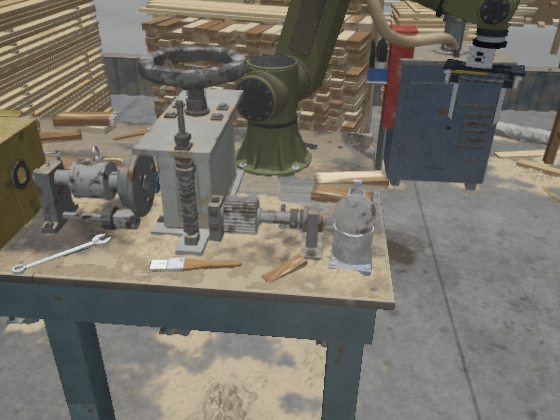

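View pics/top0.png

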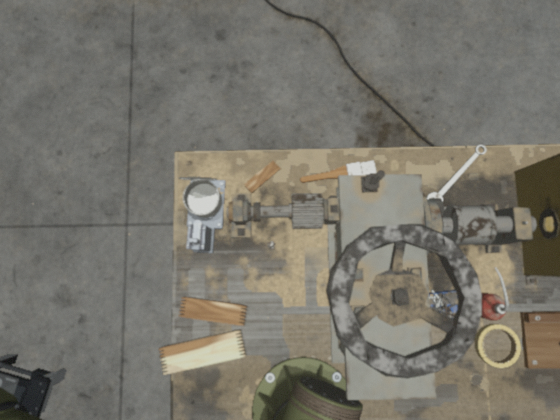

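Scene: pot with lid up at (row 225, col 355) in the side view, and the guide block in front at (235,200) in the top view. There's a shaft assembly to its right. Next I'll get the yaw, lid angle and obstacle heights from depth.

Run:
```python
from h import *
np.set_printoptions(precision=4,suppress=True)
S=np.load("scene.npy");T=np.load("top.npy")
def box(C,x,y,z):
    m=(C[...,0]>x[0])&(C[...,0]<x[1])&(C[...,1]>y[0])&(C[...,1]<y[1])&(C[...,2]>z[0])&(C[...,2]<z[1]); return C[m]
for nm,x,y,z in [("guide",(.33,.5),(.18,.29),(.1,.118)),("plate",(.33,.5),(.18,.29),(.125,.155)),("base",(.3,.6),(.16,.3),(.01,.022)),("bar",(.33,.5),(.18,.29),(.118,.125))]:
    P=box(T,x,y,z); 
    if len(P)>3:
        r=cv2.minAreaRect((P[:,:2]*1000).astype(np.float32)); print(nm,len(P),P.min(0),P.max(0),r, np.median(P,0))
for nm,C in(("S",S),("T",T)):
    P=box(C,(.45,.62),(.17,.3),(.1,.22)); print(nm,len(P)); 
    if len(P)>5:
        print(P.min(0),P.max(0)); 
        A=np.c_[P[:,2],P[:,1],np.ones(len(P))]; print("x=az+by+c",np.linalg.lstsq(A,P[:,0],rcond=None)[0])
P=box(S,(.33,.47),(.18,.29),(.12,.155)); print("S plate",len(P),np.median(P,0) if len(P) else 0)
# height map of surroundings: max z on 2cm grid
Q=np.concatenate([S.reshape(-1,3),T.reshape(-1,3)]);Q=Q[~np.isnan(Q).any(1)]
print("rows x .28-.66, cols y .36..-.1")
for x in np.arange(.26,.68,.03):
    print("%.2f"%x,[int(1000*max([-1]+list(Q[(abs(Q[:,0]-x)<.015)&(abs(Q[:,1]-y)<.015)][:,2]))) for y in np.arange(.36,-.1,-.03)])
p=bot.capture("top"); cv2.imwrite("pics/tz.png",cv2.resize(p["color"][160:270,150:300,::-1],None,fx=5,fy=5,interpolation=2))
```

```text
guide 425 [0.3806 0.2174 0.1001] [0.4477 0.2596 0.1177] ((414.7899169921875, 238.3102264404297), (40.557167053222656, 66.20109558105469), 85.97944641113281) [0.4166 0.2372 0.111 ]
plate 49 [0.3949 0.2292 0.1256] [0.4043 0.248  0.1496] ((399.4594421386719, 238.63360595703125), (9.334507942199707, 18.718212127685547), 1.193743348121643) [0.3994 0.2373 0.145 ]
base 1114 [0.3057 0.16   0.01  ] [0.599  0.2976 0.022 ] ((452.371826171875, 228.895751953125), (137.57493591308594, 293.27069091796875), 89.93824768066406) [0.4842 0.2028 0.0157]
bar 4 [0.3895 0.2238 0.1193] [0.4028 0.2299 0.124 ] ((395.5723876953125, 228.08058166503906), (14.598992347717285, 2.6672840118408203), 24.55972671508789) [0.3972 0.2298 0.1237]
S 1402
[0.5218 0.1897 0.1003] [0.5526 0.2751 0.1906]
x=az+by+c [-0.2756  0.0627  0.5635]
T 131
[0.5235 0.1876 0.1119] [0.5491 0.27   0.1908]
x=az+by+c [-0.3135  0.0748  0.5671]
S plate 69 [0.4035 0.2404 0.138 ]
rows x .28-.66, cols y .36..-.1
0.26 [-1000, 5, 30, 33, 33, 32, 31, 31, 28, 7, 12, 15, 13, 378, 379, 353]
0.29 [-1000, 2, 10, 8, 9, 10, 9, 7, 12, 13, 14, 15, 25, 378, 377, 
[... 281 characters left out ...]
51, 376]
0.44 [-1000, 4, 6, 116, 116, 117, 100, 110, 106, 94, 78, 114, 117, 118, 251, 250]
0.47 [-1000, 3, 7, 94, 94, 93, 104, 109, 108, 102, 95, 120, 122, 122, 250, 251]
0.50 [-1000, 5, 10, 94, 50, 91, 97, 108, 106, 92, 81, 116, 119, 116, 250, 251]
0.53 [-1000, 2, 10, 170, 190, 189, 159, 21, 25, 20, 8, 7, 9, 8, 249, 251]
0.56 [-1000, 2, 11, 142, 138, 129, 22, 20, 21, 19, 13, 7, 14, 16, 17, 15]
0.59 [-1000, 5, 8, 9, 13, 19, 14, 9, 13, 14, 13, 8, 8, 8, 12, 17]
0.62 [-1000, 4, 8, 9, 8, 12, 9, 10, 10, 9, 8, 7, 5, 6, 5, 9]
0.65 [-1000, 3, 5, 7, 4, 6, 5, 6, 7, 6, 5, 4, 4, 4, 4, 4]
0.68 [-1000, -1000, -1000, -1000, -1000, -1000, -1000, -1000, -1000, -1000, -1000, -1000, -1000, -1000, -1000, -1000]
```

View pics/tz.png

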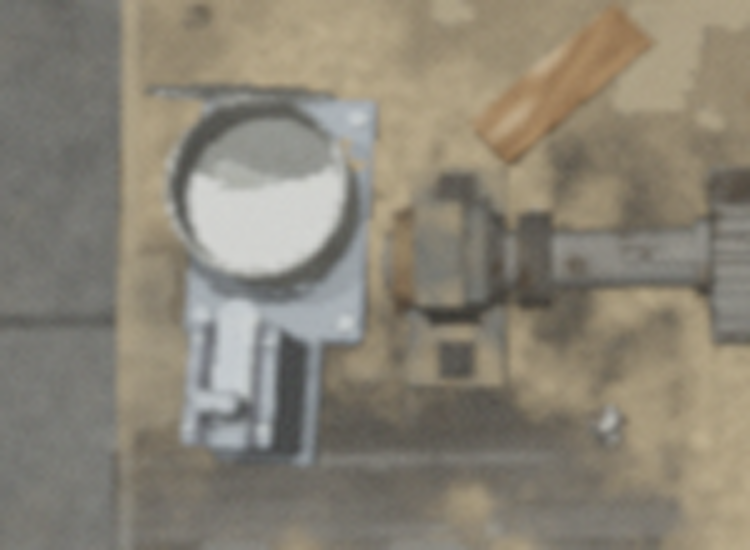

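Top crop: guide block with the thumb plate at crop (215,400), pot at (265,190), and the lid nearly edge-on at (230,90). Depth agrees: lid at about 1.28 rad, yaw about -0.05, hinge near (0.551, 0.231), plate near (0.399, 0.238). The plan is to go behind the lid with closed fingers.

```bash
cat > plan.py <<'E'
# usage: plan.py x y z [x y z ...]: tool-frame shifts/turns from the current pose, tool square to the holder
from h import *
import sys
o=bot.get_obs(); q=R.from_quat(o["tcp_rot"]); s=-0.05
M=R.from_matrix(np.array([[-np.cos(s),-np.sin(s),0],[-np.sin(s),np.cos(s),0],[0,0,-1]]))
for t in np.array(sys.argv[1:],float).reshape(-1,3):
    print(np.round(q.inv().apply(t-o["eef_pos"]),4), np.round((q.inv()*M).as_rotvec(degrees=True),2))
E
python3 plan.py .154 .528 .30  .61 .228 .30
```

```text
[-0.      0.     -0.0755] [ -0.     0.   -13.39]
[-0.5218 -0.1603 -0.0755] [ -0.     0.   -13.39]
```

```bash
python3 -m pendant '[0,0,-0.04,0,0,-4, 0,0,-0.0755,0,0,-8, -0.04,-0.013,-0.0755,0,0,-13.4, -0.08,-0.025,-0.0755,0,0,-13.4, -0.12,-0.037,-0.0755,0,0,-13.4, -0.16,-0.049,-0.0755,0,0,-13.4, -0.20,-0.061,-0.0755,0,0,-13.4, -0.24,-0.074,-0.0755,0,0,-13.4, -0.28,-0.086,-0.0755,0,0,-13.4, -0.32,-0.098,-0.0755,0,0,-13.4]' 0 10; python3 plan.py .61 .228 .30 .61 .228 .175
```

```text
t: 2.0
eef_pos: [0.435, 0.3431, 0.3001]
tcp_rot: [0.025, 1.0, 0.0, 0.0]
ft_force: [0.5, 0.5, -0.2]
gripper_width: 0.184
[-1.805e-01 -1.063e-01  1.000e-04] [0.01 0.01 0.  ]
[-0.1805 -0.1063  0.1251] [0.01 0.01 0.  ]
```

```bash
python3 -m pendant '[-0.04,-0.023,0,0,0,0, -0.08,-0.047,0,0,0,0, -0.12,-0.070,0,0,0,0, -0.15,-0.09,0,0,0,0, -0.1805,-0.1063,0,0,0,0, -0.1805,-0.1063,0.03,0,0,0, -0.1805,-0.1063,0.06,0,0,0, -0.1805,-0.1063,0.09,0,0,0, -0.1805,-0.1063,0.12,0,0,0, -0.1805,-0.1063,0.125,0,0,0]'
python3 - <<'E'
from h import *
p=bot.capture("scene"); cv2.imwrite("pics/s1.png",cv2.resize(p["color"][100:300,240:440,::-1],None,fx=3,fy=3,interpolation=2))
E
python3 plan.py .545 .231 .175
```

```text
t: 3.0
eef_pos: [0.6075, 0.2287, 0.1712]
tcp_rot: [0.025, 1.0, -0.001, -0.003]
ft_force: [-1.2, 0.0, -0.2]
gripper_width: 0.009
[ 0.0631 -0.001  -0.002 ] [-0.08 -0.2   0.  ]
```

View pics/s1.png

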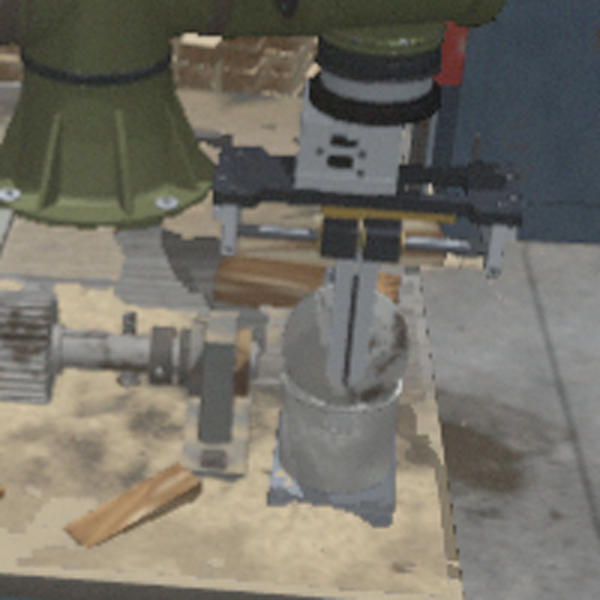

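The closed fingers stand behind the lid, near its centre line (crop col 350), with no contact. Now I push along the lid's arc.

```bash
python3 -m pendant '[0.03,0,0,0,0,0, 0.05,0,0,0,0,0, 0.066,0,0.001,0,0,0, 0.0787,0,0.0023,0,0,0, 0.085,0,0.005,0,0,0, 0.0906,0,0.009,0,0,0, 0.0955,0,0.013,0,0,0, 0.1007,0,0.018,0,0,0, 0.105,0,0.023,0,0,0, 0.109,0,0.0288,0,0,0]'
python3 - <<'E'
from h import *
p=bot.capture("scene"); cv2.imwrite("pics/s2.png",cv2.resize(p["color"][100:300,240:440,::-1],None,fx=3,fy=3,interpolation=2))
print(bot.get_obs()["eef_pos"],bot.get_obs()["ft_force"])
E
```

```text
t: 4.05
eef_pos: [0.4996, 0.2346, 0.1457]
tcp_rot: [0.025, 1.0, -0.0, -0.0]
ft_force: [0.9, 0.7, -0.1]
gripper_width: 0.005
[0.49881015 0.2344801  0.14456573] [ 0.22305023 -0.07777482 -0.4957676 ]
```

View pics/s2.png

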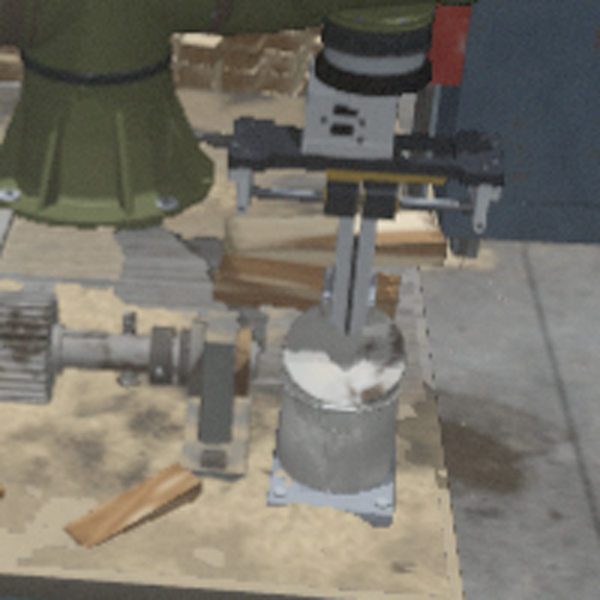

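The lid is now partly down under the fingertips (crop 345,340) and the holder hasn't moved. I'll keep pushing it down to the rim.

```bash
python3 -m pendant '[0.003,0,0.006,0,0,0, 0.006,0,0.0123,0,0,0, 0.0075,0,0.018,0,0,0, 0.009,0,0.023,0,0,0, 0.0095,0,0.027,0,0,0, 0.010,0,0.030,0,0,0, 0.010,0,0.032,0,0,0, 0.010,0,0.032,0,0,0]'
```

```text
t: 4.9
eef_pos: [0.4899, 0.2351, 0.1142]
tcp_rot: [0.025, 1.0, 0.0, -0.0]
ft_force: [0.3, 1.3, 0.2]
gripper_width: 0.005
```

Still no contact force, so I'll go down a few mm more until a light press registers.

```bash
python3 -m pendant '[0,0,0.001,0,0,0, 0,0,0.001,0,0,0, 0,0,0.002,0,0,0, 0,0,0.002,0,0,0]'; python3 -m pendant '[0,0,0.001,0,0,0,0,0,0.001,0,0,0]'
```

```text
t: 5.3
eef_pos: [0.4901, 0.2352, 0.1136]
tcp_rot: [0.025, 1.0, 0.0, 0.0]
ft_force: [-7.4, -2.1, 17.4]
gripper_width: 0.007
t: 5.5
eef_pos: [0.4901, 0.2352, 0.1134]
tcp_rot: [0.025, 1.0, 0.0, 0.001]
ft_force: [-12.2, -4.4, 26.5]
gripper_width: 0.006
```

The lid is seated: contact at tip height 0.0945 m, which matches 95 mm. I'll retreat and check.

```bash
python3 -m pendant '[0,0,-0.02,0,0,0, 0,0,-0.05,0,0,0, 0,0,-0.08,0,0,0, 0.04,0,-0.085,0,0,0, 0.08,0,-0.085,0,0,0, 0.11,0,-0.085,0,0,0, 0.13,0,-0.085,0,0,0, 0.13,0,-0.085,0,0,0]'; python3 look.py 3 | grep -v -e wedge -e brush
python3 - <<'E'
from h import *
np.set_printoptions(precision=4,suppress=True)
S=np.load("scene.npy");P=S[(abs(S[...,0]-.505)<.03)&(abs(S[...,1]-.233)<.03)&(S[...,2]>.07)&(S[...,2]<.13)]
print(len(P),np.linalg.lstsq(np.c_[P[:,:2],np.ones(len(P))],P[:,2],rcond=None)[0],np.median(P,0))
P=S[(abs(S[...,0]-.41)<.04)&(abs(S[...,1]-.238)<.02)&(S[...,2]>.12)&(S[...,2]<.147)]
print("plate",len(P),np.median(P,0))
cv2.imwrite("pics/s3.png",cv2.resize(cv2.imread("pics/scene3.png")[100:300,240:440],None,fx=3,fy=3,interpolation=2))
E
python3 plan.py .365 .239 .143
```

```text
t: 6.3
eef_pos: [0.3586, 0.2418, 0.1965]
tcp_rot: [0.024, 1.0, 0.0, 0.0]
ft_force: [-0.1, 0.9, 0.2]
gripper_width: 0.006
scene [1.4469 0.1659 0.6714] 44.610970606825354
holder 0.73 [256.8 350. ] depth [0.5438 0.2302 0.0342] plane [0.4946 0.2336 0.    ]
holder 0.59 [272.2 285.9] depth [0.5798 0.097  0.01  ] plane [0.5675 0.0958 0.    ]
pot_rim 0.92 [221.1 356.2] depth [0.5    0.2387 0.0979] plane [0.4856 0.2403 0.089 ]
lid_hinge 0.57 [237.3 354.5] depth [0.5538 0.2337 0.0919] plane [0.5542 0.2348 0.0915]
lid_edge 0.64 [211.3 355. ] depth [0.4346 0.2393 0.0846] plane [0.2902 0.2499 0.    ]
thumb_plate 0.8 [186.7 360.4] depth [0.4069 0.2473 0.1318] plane [0.4018 0.2485 0.13  ]
bolt 0.59 [226.9 283.3] depth [0.3998 0.0734 0.008 ] plane [0.3867 0.073  0.    ]
top [0.3419 0.0524 1.073 ] 52.54511719058923
holder 0.97 [203.4 207.5] depth [0.4884 0.2152 0.0931] plane [0.5013 0.232  0.    ]
holder 0.23 [177.3 261. ] depth [0.565  0.0939 0.0117] plane [0.5667 0.0943 0.    ]
pot_rim 0.68 [198.1 200. ] depth [0.5001 0.2335 0.0959] plane [0.5009 0.2348 0.089 ]
lid_hinge 0.71 [176.3 198.3] depth [0.5531 0.2391 0.0932] plane [0.5527 0.2388 0.0915]
lid_edge 0.72 [212.9 200.7] depth [0.4648 0.231  0.0954] plane [0.4771 0.2492 0.    ]
thumb_plate 0.67 [241.4 190.6] depth [0.3793 0.1811 0.4475] plane [0.3973 0.2474 0.13  ]
bolt 0.49 [245.2 270.3] depth [0.3895 0.0724 0.0679] plane [0.3922 0.073  0.    ]
428 [-0.0589  0.0324  0.1162] [0.5089 0.2323 0.0945]
plate 95 [0.404  0.2404 0.135 ]
[-0.0051 -0.0023  0.0532] [-0.    0.    0.01]
```

View pics/s3.png

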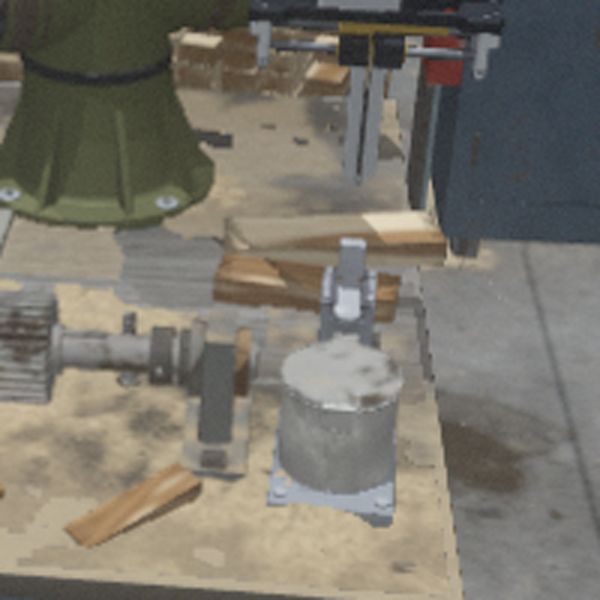

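The lid lies flat and shut (crop 340,375), with its edge at z 0.095. The keeper is still back, its plate at crop (352,262). Next I come down behind the plate.

```bash
python3 -m pendant '[0,-0.0025,0.02,0,0,0, 0,-0.0025,0.04,0,0,0, 0,-0.0025,0.054,0,0,0, -0.01,-0.0025,0.054,0,0,0, -0.02,-0.0025,0.054,0,0,0, -0.028,-0.0025,0.054,0,0,0, -0.034,-0.0025,0.054,0,0,0, -0.040,-0.0025,0.054,0,0,0, -0.046,-0.0025,0.054,0,0,0, -0.050,-0.0025,0.054,0,0,0]'
```

```text
t: 8.2
eef_pos: [0.4104, 0.2365, 0.1422]
tcp_rot: [0.025, 1.0, 0.0, 0.0]
ft_force: [-2.7, -0.7, 1.3]
gripper_width: 0.005
```

Pushing at about 2.7 N, as expected. Continuing.

```bash
python3 -m pendant '[-0.004,0,0,0,0,0, -0.008,0,0,0,0,0, -0.011,0,0,0,0,0, -0.013,0,0,0,0,0, -0.014,0,0,0,0,0, -0.014,0,0,0,0,0]'; python3 -m pendant '[-0.001,0,0,0,0,0, -0.001,0,0,0,0,0]'
```

```text
t: 8.8
eef_pos: [0.4214, 0.2361, 0.1421]
tcp_rot: [0.025, 1.0, -0.0, -0.003]
ft_force: [-25.5, 0.3, 16.1]
gripper_width: 0.007
t: 9.0
eef_pos: [0.4223, 0.2361, 0.1421]
tcp_rot: [0.025, 1.0, -0.0, -0.003]
ft_force: [-26.7, 0.0, 16.5]
gripper_width: 0.004
```

The stop force came on at x 0.421, possibly short of my 0.4265 estimate. I'll back off and check the keeper's travel and whether the holder moved.

```bash
python3 -m pendant '[0.01,0,0,0,0,0, 0.03,0,0,0,0,0, 0.05,0,0,0,0,0, 0.05,0,-0.04,0,0,0, 0.09,0,-0.08,0,0,0, 0.12,0,-0.08,0,0,0]'; cp top.npy topB.npy; cp scene.npy sceneB.npy; python3 look.py 4 | grep -v -e wedge -e brush
python3 - <<'E'
from h import *
np.set_printoptions(precision=4,suppress=True)
for n in ("scene","top"):
  for f in ("B",""):
    S=np.load(n+f+".npy")
    P=S[(abs(S[...,0]-.42)<.05)&(abs(S[...,1]-.238)<.02)&(S[...,2]>.125)&(S[...,2]<.155)]
    print(n,f,"plate",len(P),np.median(P,0),P.min(0),P.max(0))
    P=S[(abs(S[...,0]-.51)<.08)&(abs(S[...,1]-.233)<.06)&(S[...,2]>.088)&(S[...,2]<.1)]
    print("  lid",len(P),P.mean(0),P.max(0))
a=cv2.imread("pics/scene4.png")[150:270,300:400]; b=cv2.imread("pics/top4.png")[160:260,160:260]
cv2.imwrite("pics/c4.png",np.hstack([cv2.resize(a,(400,480),interpolation=2),cv2.resize(b,(400,480),interpolation=2)]))
E
```

```text
t: 9.6
eef_pos: [0.3053, 0.2423, 0.2254]
tcp_rot: [0.025, 1.0, 0.002, 0.002]
ft_force: [0.0, -0.1, -0.1]
gripper_width: 0.005
scene [1.4469 0.1659 0.6714] 44.610970606825354
holder 0.6 [260.1 346.3] depth [0.5511 0.2219 0.0308] plane [0.5082 0.2252 0.    ]
pot_rim 0.7 [221.8 356.9] depth [0.5001 0.241  0.0957] plane [0.4883 0.2417 0.089 ]
lid_hinge 0.59 [236.8 353.6] depth [0.5567 0.2335 0.0938] plane [0.5525 0.233  0.0915]
lid_edge 0.89 [214.7 353.4] depth [0.4861 0.2322 0.1042] plane [0.308  0.2454 0.    ]
lid_edge 0.71 [272.  284.3] depth [nan nan nan] plane [0.5672 0.0923 0.    ]
thumb_plate 0.66 [190.4 355. ] depth [0.4388 0.2346 0.1403] plane [0.4211 0.2359 0.13  ]
top [0.3419 0.0524 1.073 ] 52.54511719058923
holder 0.62 [200.9 204.7] depth [0.4925 0.2215 0.0976] plane [0.5078 0.2392 0.    ]
pot_rim 0.83 [196.1 200.3] depth [0.5042 0.2329 0.0993] plane [0.5057 0.2341 0.089 ]
pot_rim 0.17 [225.4 193.4] depth [0.4327 0.2401 0.1413] plane [0.4368 0.2497 0.089 ]
lid_hinge 0.81 [177.  199.6] depth [0.5506 0.2344 0.0931] plane [0.5509 0.2357 0.0915]
lid_edge 0.87 [213.4 199.1] depth [0.4635 0.2336 0.1065] plane [0.4759 0.2533 0.    ]
thumb_plate 0.81 [226.4 192.6] depth [0.4336 0.2468 0.1082] plane [0.4307 0.2433 0.13  ]
bolt 0.44 [244.  272.4] depth [0.3918 0.0677 0.0672] plane [0.3951 0.0677 0.    ]
scene B plate 81 [0.4041 0.2404 0.1364] [0.3949 0.2311 0.1252] [0.4084 0.2508 0.1462]
  lid 835 [0.5033 0.2345 0.0938] [0.5555 0.2771 0.1   ]
scene  plate 86 [0.4415 0.2393 0.1364] [0.4339 0.2289 0.1251] [0.4455 0.2489 0.1464]
  lid 802 [0.5135 0.2344 0.0939] [0.5616 0.2768 0.0998]
top B plate 25 [0.4014 0.2343 0.1449] [0.397  0.2294 0.1354] [0.4042 0.2418 0.1485]
  lid 1122 [0.5027 0.2322 0.0952] [0.5533 0.274  0.1   ]
top  plate 50 [0.4365 0.2353 0.1448] [0.4322 0.227  0.1259] [0.4415 0.2466 0.1498]
  lid 1007 [0.5132 0.2317 0.0953] [0.5578 0.2743 0.0999]
```

View pics/c4.png

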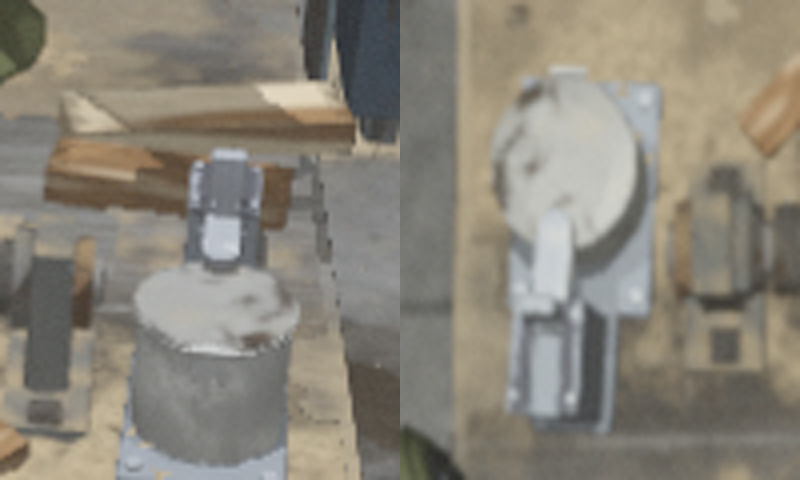

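Keeper bar now reaches over the lid's front edge (right panel 550,235). The plate moved about 37 mm, but I need to know whether the holder shifted, so I'll use image registration.

Run:
```python
from h import *
np.set_printoptions(precision=3,suppress=True)
def sub(a,b,r,c,h,w,m=5):
    t=a[r:r+h,c:c+w]; s=b[r-m:r+h+m,c-m:c+w+m]
    k=6; f=lambda i:cv2.resize(i,None,fx=k,fy=k,interpolation=cv2.INTER_CUBIC)
    res=cv2.matchTemplate(f(s),f(t),cv2.TM_CCOEFF_NORMED); _,v,_,l=cv2.minMaxLoc(res); return (l[0]/k-m,l[1]/k-m,round(v,3))
for n,regs in (("top",{"base corner R":(215,205,22,20),"lid back":(176,182,20,36),"guide left":(228,185,25,10),"guide":(236,190,18,30),"table":(180,240,40,30)}),
 ("scene",{"base+pot low":(240,325,32,55),"table":(255,255,30,50)})):
    g=[cv2.imread(f"pics/{n}{i}.png",0) for i in (0,3,4)]
    for k,r in regs.items(): print(n,k,"0->3",sub(g[0],g[1],*r),"3->4",sub(g[1],g[2],*r))
```

```text
top base corner R 0->3 (0.16666666666666696, 0.0, 0.977) 3->4 (0.0, -2.6666666666666665, 0.974)
top lid back 0->3 (0.666666666666667, -2.5, 0.491) 3->4 (0.0, -2.8333333333333335, 0.984)
top guide left 0->3 (0.5, -0.33333333333333304, 0.575) 3->4 (3.833333333333334, 4.666666666666666, 0.738)
top guide 0->3 (0.5, -5.0, 0.684) 3->4 (0.0, 3.333333333333334, 0.704)
top table 0->3 (0.0, 0.0, 0.998) 3->4 (0.0, 0.0, 0.998)
scene base+pot low 0->3 (0.0, -0.16666666666666696, 0.966) 3->4 (0.0, 1.666666666666667, 0.944)
scene table 0->3 (0.0, 0.0, 0.996) 3->4 (0.0, 0.0, 0.997)
```

The registration shows two things:
- **Holder:** it slid about 6.5 mm when the keeper hit its stop, because my last push reached 26 N.
- **Keeper:** its travel relative to the holder is about 31 mm. The plate is now at holder x of about -71, the mirror of a 0-position at -111 about the guide centre (-91). That fits a start near 9 mm and the stop now, but it needs a force check.

I'll push gently, below the 16 N sliding limit.

```bash
python3 plan.py .36 .239 .225 .36 .239 .142 .415 .2363 .142 .422 .236 .142
```

```text
[-0.0551 -0.0001 -0.0029] [-0. -0.  0.]
[-0.0551 -0.0001  0.0801] [-0. -0.  0.]
[-0.1101 -0.      0.0801] [-0. -0.  0.]
[-0.1171  0.      0.0801] [-0. -0.  0.]
```

```bash
python3 -m pendant '[-0.03,0,0,0,0,0, -0.055,0,0,0,0,0, -0.055,0,0.04,0,0,0, -0.055,0,0.08,0,0,0, -0.08,0,0.08,0,0,0, -0.1,0,0.08,0,0,0, -0.11,0,0.08,0,0,0, -0.114,0,0.08,0,0,0,-0.114,0,0.08,0,0,0]'; for i in 1 2; do python3 -m pendant '[-0.001,0,0,0,0,0,-0.001,0,0,0,0,0]'|grep -e eef -e ft; done
```

```text
t: 11.4
eef_pos: [0.4187, 0.2361, 0.1421]
tcp_rot: [0.025, 1.0, -0.0, -0.0]
ft_force: [-0.2, 0.2, -0.1]
gripper_width: 0.002
eef_pos: [0.4195, 0.2362, 0.1423]
ft_force: [-0.9, -0.3, 0.3]
eef_pos: [0.4208, 0.2361, 0.1423]
ft_force: [0.3, -0.1, -0.6]
```

```bash
for i in 1 2; do python3 -m pendant '[-0.0008,0,0,0,0,0,-0.0008,0,0,0,0,0]'|grep -e eef -e ft; done
```

```text
eef_pos: [0.4217, 0.236, 0.1421]
ft_force: [-0.6, -0.9, 1.2]
eef_pos: [0.4219, 0.236, 0.1421]
ft_force: [-6.2, -0.0, 3.9]
```

```bash
python3 -m pendant '[-0.0005,0,0,0,0,0,-0.0005,0,0,0,0,0,-0.0005,0,0,0,0,0]'|grep -e eef -e ft; python3 -m pendant '[0.01,0,0,0,0,0,0.04,0,0,0,0,0,0.04,0,-0.04,0,0,0,0.04,0,-0.08,0,0,0,0.04,0,-0.11,0,0,0,0.04,0,-0.11,0,0,0]'; python3 plan.py .43 .30 .26 .64 .229 .26 .64 .229 .03
```

```text
eef_pos: [0.4219, 0.236, 0.1421]
ft_force: [-9.4, 0.7, 6.6]
t: 13.1
eef_pos: [0.3837, 0.2385, 0.2559]
tcp_rot: [0.025, 1.0, 0.002, 0.003]
ft_force: [0.1, 0.1, -1.2]
gripper_width: 0.005
[-0.0432  0.0637 -0.0036] [0.19 0.34 0.01]
[-0.2565  0.0033 -0.0026] [0.19 0.34 0.01]
[-0.2551  0.0025  0.2274] [0.19 0.34 0.01]
```

The keeper doesn't move at 9.4 N, against 2 N of sliding friction, so it is against its stop. Now I'll gently push the holder back the roughly 6.5 mm, from behind its base.

```bash
python3 -m pendant '[-0.04,0,0,0,0,0, -0.08,0,0,0,0,0, -0.12,0,0,0,0,0, -0.16,0.001,0,0,0,0, -0.20,0.002,0,0,0,0, -0.235,0.003,0,0,0,0, -0.235,0.003,0.04,0,0,0,-0.235,0.003,0.08,0,0,0,-0.235,0.003,0.1,0,0,0,-0.235,0.003,0.1,0,0,0]'; python3 plan.py .62 .229 .030 .580 .231 .030
```

```text
t: 14.1
eef_pos: [0.6161, 0.2287, 0.1478]
tcp_rot: [0.025, 1.0, -0.001, -0.003]
ft_force: [0.4, 0.8, 0.1]
gripper_width: 0.008
[-0.0046  0.0007  0.1177] [-0.14 -0.36  0.  ]
[0.0355 0.0007 0.118 ] [-0.14 -0.36  0.  ]
```

```bash
python3 -m pendant '[0,0,0.03,0,0,0, 0,0,0.06,0,0,0, 0,0,0.09,0,0,0, 0,0,0.11,0,0,0, 0,0,0.121,0,0,0, 0.01,0,0.121,0,0,0, 0.02,0,0.121,0,0,0, 0.028,0,0.121,0,0,0, 0.033,0,0.121,0,0,0,0.033,0,0.121,0,0,0]'; for i in 1 2; do python3 -m pendant '[0.001,0,0,0,0,0,0.002,0,0,0,0,0,0.002,0,0,0,0,0]'|grep -e eef -e ft; done
```

```text
t: 15.1
eef_pos: [0.5848, 0.2311, 0.0319]
tcp_rot: [0.025, 1.0, 0.0, 0.0]
ft_force: [0.0, 0.2, -0.1]
gripper_width: 0.006
eef_pos: [0.583, 0.2309, 0.0311]
ft_force: [-0.4, 0.0, 0.1]
eef_pos: [0.5808, 0.231, 0.0311]
ft_force: [0.0, 0.1, -0.5]
```

```bash
for i in 1 2 3; do python3 -m pendant '[0.001,0,0,0,0,0,0.0015,0,0,0,0,0,0.0015,0,0,0,0,0]'|grep -e eef -e ft; done
```

```text
eef_pos: [0.5793, 0.2311, 0.0311]
ft_force: [-0.2, -0.1, -0.4]
eef_pos: [0.5779, 0.2312, 0.0312]
ft_force: [0.4, 0.1, -0.7]
eef_pos: [0.5775, 0.2312, 0.0314]
ft_force: [9.2, 0.1, -4.6]
```

Contact at about 0.5777. I push to about 0.5713.

```bash
python3 -m pendant '[0.001,0,0,0,0,0,0.002,0,0,0,0,0,0.003,0,0,0,0,0,0.003,0,0,0,0,0]'|grep -e eef -e ft;  python3 -m pendant '[0.001,0,0,0,0,0,0.002,0,0,0,0,0,0.002,0,0,0,0,0]'|grep -e eef -e ft
```

```text
eef_pos: [0.5752, 0.2312, 0.0315]
ft_force: [13.7, -0.2, -6.5]
eef_pos: [0.5732, 0.2313, 0.0315]
ft_force: [13.4, -0.4, -7.4]
```

```bash
python3 -m pendant '[0.001,0,0,0,0,0,0.002,0,0,0,0,0,0.002,0,0,0,0,0]'|grep -e eef -e ft;  python3 -m pendant '[-0.01,0,0,0,0,0,-0.03,0,0,0,0,0,-0.05,0,0,0,0,0,-0.05,0,-0.04,0,0,0,-0.05,0,-0.08,0,0,0,-0.05,0,-0.12,0,0,0,-0.05,0,-0.16,0,0,0,-0.05,0,-0.20,0,0,0,-0.05,0,-0.22,0,0,0,-0.05,0,-0.22,0,0,0]'
```

```text
eef_pos: [0.5712, 0.2314, 0.0315]
ft_force: [13.2, -0.9, -7.6]
t: 18.6
eef_pos: [0.6202, 0.2293, 0.2547]
tcp_rot: [0.025, 1.0, 0.001, 0.002]
ft_force: [-0.0, -0.4, -0.1]
gripper_width: 0.004
```

```bash
python3 -m pendant '[0.03,0.04,0,0,0,0,0.05,0.08,0,0,0,0,0.07,0.12,0,0,0,0,0.09,0.16,0,0,0,0,0.11,0.2,0,0,0,0,0.12,0.22,0,0,0,0,0.12,0.22,0,0,0,0]'; python3 look.py 5 | grep -e thumb -e hinge -e edge -e bolt -e wedge -e brush
python3 - <<'E'
from h import *
np.set_printoptions(precision=4,suppress=True)
def sub(a,b,r,c,h,w,m=5):
    t=a[r:r+h,c:c+w]; s=b[r-m:r+h+m,c-m:c+w+m]
    k=6; f=lambda i:cv2.resize(i,None,fx=k,fy=k,interpolation=cv2.INTER_CUBIC)
    res=cv2.matchTemplate(f(s),f(t),cv2.TM_CCOEFF_NORMED); _,v,_,l=cv2.minMaxLoc(res); return (round(l[0]/k-m,2),round(l[1]/k-m,2),round(v,3))
for n,regs in (("top",{"base corner R":(215,205,22,20),"lid back":(176,182,20,36),"wedge":(160,245,32,36),"brush":(160,300,25,75),"bolt":(238,262,14,16)}),("scene",{"base+pot":(240,325,32,55)})):
    g=[cv2.imread(f"pics/{n}{i}.png",0) for i in (0,3,5)]
    for k,r in regs.items(): print(n,k,"0->5",sub(g[0],g[2],*r),"3->5",sub(g[1],g[2],*r))
S=np.load("scene.npy")
P=S[(abs(S[...,0]-.42)<.05)&(abs(S[...,1]-.238)<.02)&(S[...,2]>.125)&(S[...,2]<.155)];print("plate",np.median(P,0))
P=S[(abs(S[...,0]-.515)<.03)&(abs(S[...,1]-.233)<.035)&(S[...,2]>.07)&(S[...,2]<.13)];print("lid z",np.percentile(P[:,2],[5,50,95]))
a=cv2.imread("pics/scene5.png")[150:290,270:400]; b=cv2.imread("pics/top5.png")[150:270,160:300]
cv2.imwrite("pics/c5.png",np.hstack([cv2.resize(a,(400,430),interpolation=2),cv2.resize(b,(400,430),interpolation=2)]))
E
```

```text
t: 19.3
eef_pos: [0.5085, 0.4572, 0.249]
tcp_rot: [0.023, 1.0, -0.001, -0.001]
ft_force: [0.7, -0.5, -0.1]
gripper_width: 0.005
lid_hinge 0.82 [238.9 350.6] depth [0.5517 0.2282 0.0851] plane [0.5611 0.2267 0.0915]
lid_edge 0.9 [211.5 356.3] depth [0.4757 0.2387 0.106 ] plane [0.2909 0.2532 0.    ]
thumb_plate 0.69 [188.3 357.7] depth [0.4324 0.2412 0.1423] plane [0.4103 0.2422 0.13  ]
thumb_plate 0.23 [264.5 195.5] depth [ 0.5788 -0.0971  0.0141] plane [ 0.7333 -0.0513  0.13  ]
bolt 0.61 [225.3 281.5] depth [0.3994 0.0708 0.0133] plane [0.3798 0.0678 0.    ]
bolt 0.2 [211.4 355.5] depth [0.4695 0.239  0.105 ] plane [0.2906 0.2512 0.    ]
wedge 0.65 [272.7 285.2] depth [0.5863 0.0954 0.0121] plane [0.5694 0.0944 0.    ]
brush 0.86 [266.4 194. ] depth [ 0.5818 -0.101   0.0107] plane [ 0.5691 -0.105   0.    ]
brush 0.37 [227.1 286.8] depth [0.3928 0.0826 0.0042] plane [0.3866 0.0816 0.    ]
lid_hinge 0.84 [178.7 196.4] depth [0.5463 0.2441 0.0915] plane [0.547  0.2432 0.0915]
lid_edge 0.91 [215.4 195.9] depth [0.4593 0.2409 0.1042] plane [0.4709 0.2614 0.    ]
thumb_plate 0.49 [229.1 192. ] depth [0.4264 0.248  0.1131] plane [0.4247 0.2445 0.13  ]
bolt 0.36 [241.1 270.6] depth [0.3988 0.0699 0.0682] plane [0.4025 0.0721 0.    ]
wedge 0.97 [177.6 258.3] depth [0.5625 0.1015 0.0118] plane [0.566  0.1013 0.    ]
top base corner R 0->5 (0.0, -0.17, 0.971) 3->5 (0.0, -0.33, 0.991)
top lid back 0->5 (0.5, -3.0, 0.504) 3->5 (-0.17, -0.17, 0.991)
top wedge 0->5 (0.0, 0.0, 0.994) 3->5 (0.0, 0.0, 0.994)
top brush 0->5 (0.0, 0.0, 0.999) 3->5 (0.0, 0.0, 0.999)
top bolt 0->5 (0.0, 0.0, 0.995) 3->5 (0.0, 0.0, 0.997)
scene base+pot 0->5 (0.0, 0.0, 0.954) 3->5 (0.0, 0.17, 0.984)
plate [0.4346 0.2392 0.1366]
lid z [0.0742 0.094  0.0961]
```

View pics/c5.png

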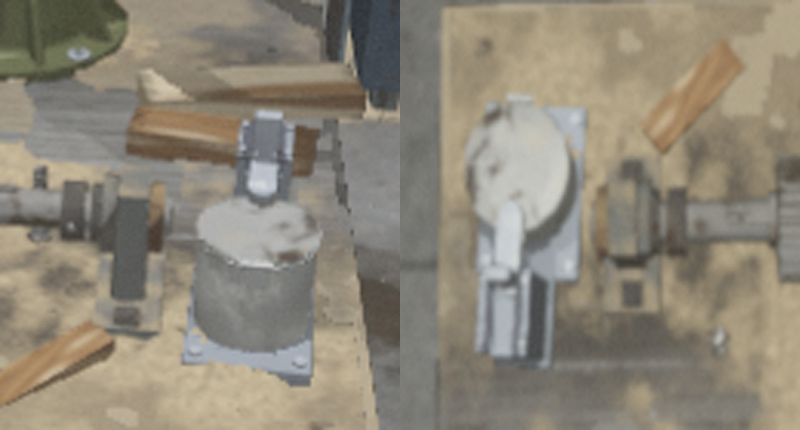

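The lid is shut and the keeper bar lies over its front edge (right panel 508,235). The holder is back within 1 mm, and the bolt, wedge and brush haven't moved.

```bash
python3 -c "
from station import bot
print(bot.sign_off())"
```

```text
the job is handed in; nothing more can be done
None
```

The lid is shut, the keeper is pushed home over its front edge, and I've handed the job in at about 19 s on the robot's clock. I closed the lid first, then moved the keeper, and only pushed with closed fingertips.

**Last checks**
- **Lid:** it lies flat, with its top measured at 94 to 96 mm (95 mm when shut). The keeper bar shows over its front edge.
- **Keeper:** it did not move at 9.4 N, against 2 N of sliding friction, so it is at its stop. The measured travel was only about 31 mm of the 40 mm stroke. I put this down to the keeper starting about 9 mm in, which fits where the thumb plate now sits on the guide block. I could not read the slide position directly.
- **Bolt, wedge and brush:** the images show no shift in any of them.

**What went wrong:** my first keeper push reached about 26 N against the stop and slid the holder about 6.5 mm. I pushed it back gently from behind its base at 13 to 14 N. The images now put it within about 1 mm of where it started. The arm ended clear of everything.

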